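# Lean the tall sample plate on the inspection easel

### The arm

A 6-joint arm with a two-finger parallel gripper is mounted at the origin on the work surface. World frame = base frame: x ahead of the robot, y to its left, z up, the work surface at z = 0. Lengths are in m, angles in degrees, forces in N, time in s.
With the tool pointing down it reaches from about 0.325 to 0.875 m from the base axis. Payload 4.4 kg.
Tool frame: the origin (TCP) lies on the centre line of the jaws, within the pads' length; the fingertips stand bot.tips_ahead ahead of it and the grasp point (between the pads) is the TCP (bot.tips_ahead is the distance from the TCP to the fingertips, in m); z points along the fingers, y is the line along which they close (so a half turn about z gives the same grasp; the last joint's range is limited). The gripper opens to 85 mm and grips with 20 to 120 N. Pads are 22 mm wide; open, the fingers measure 114 mm over their backs; the gripper's body (76 mm by 85 mm) begins 54 mm behind the grasp point. The pads swing forward as they close: fully open they stand 13 mm farther back than shut.
Start: joints at [62.768, 11.837, 88.321, -0, 79.842, -8.623], TCP at [0.184, 0.545, 0.25] pointing down, gripper open.
Joint ranges: [-156.59, 156.59], [-49.26, 127.26], [12.9, 141.05], [-63.56, 243.56], [4.71, 150.69], [-161.64, 161.64]. Speed limits (degrees/s): [159.86, 159.86, 180, 180, 180, 180].

### API

Orientations are given as [roll, pitch, yaw] about the fixed x, y, z axes, in that order (R = Rz(yaw) Ry(pitch) Rx(roll)).
In Python, from workcell import bot, vision, workorder gives the robot as it stands.
- The arm moves only by the tool carry_out, never from a script. Its argument "rows" is a list of rows, each a list of 3 entries, a list of its own where there are three numbers: the shift along the tool's x, y, z in mm, then the turn, a rotation vector about the tool's x, y, z in degrees, then the closure, from -1 (fully open) to 1 (shut). In form: [[[x, y, z], [wx, wy, wz], claw], ...]. A call has 1 to 5 rows; each row is the pose to reach, as a shift and turn from the pose commanded when the call began, along the tool's axes at that moment; what a row does not reach only later rows make up. A row lasts 1/8 s, in which the tool goes at most 62.5 mm and 10.7 degrees, less where a joint would pass 70% of its speed; a pose out of reach is approached as far as the arm can. A call with a gripper value outside its range is refused whole. The fingers move at their own pace and stop on an object; "newtons" is the grip in N (left out, the last holds). Time passes only in rows, so rows that repeat a pose let the fingers close. It gives the time, the measured TCP pose, the force, the opening and the grip force at its end, in the units of the state.
- bot.state(): the state, without advancing time (a new reading comes with each control period).
- vision.grab_frame(name): name is "scene" or "top" or "wrist"; returns the picture (400x640x3 uint8, blue, green, red); there is no depth.
- vision.camera_params(name): a dict with "fx", "fy", "cx", "cy" (pixels), "pose" (4x4, takes a point from camera to world coordinates); the wrist camera has in their place "tool_from_camera" (4x4, takes a point from camera to tool coordinates, whose origin is the TCP and whose axes are the flange's). Camera axes: x right, y down, z forward; pixel columns grow to the right and rows downward; lengths in m; the calibration is good to about 2 mm. The wrist camera is an equidistant fisheye: a pixel r from the principal point sees the ray r / f radians off the axis. A picture is of the moment at which its call begins: read the wrist's pose just before it. camera_params takes no time and is no camera call.
- workorder.sign_off(): hands the job in; it is judged then, once.
Trained networks look in the newest picture that a camera, given by its name, has taken for a name from the list of things; names that differ only in an ending like _2 or _b are one class to them, and where a whole thing is asked for, a point or a joint stands for the part that bears it (a point fixed in the world has none). Each returns a list of dicts, best first, with "score" (0 to 1); they miss things now and then, are a little off and sometimes report something else, mostly with a low value. They report only what shows in the picture. A call takes as long as a camera call.
- vision.cut_out(camera, name): "mask" (400x640 bool, what is visible of it) and "extent" ([left, top, right, bottom] in pixels, round what is visible of it).
- vision.mark_of(camera, name): "at" ([column, row] in pixels: a listed point, or the origin of a listed thing).
The state is a dict: "clock": time; "q": joint angles; "joint_vel": joint speeds; "effort": joint torques, N m; "eef_pos": TCP position; "orientation": TCP orientation; "force": force on the tool from outside, world axes, zero at the start; "moment": the same for the moment, N m; "finger_gap": finger opening in m; "grasp_force": force on a finger pad.
Only numpy, scipy, OpenCV 4.12 (cv2) and the standard library are available. Lean on these libraries where they do the work, as an engineer would, in place of code of your own. Each camera call takes 0.05 s, during which the arm holds its last target. There are 200 camera calls.

### The job

Clear the easel first: take the knobbed weight off its ledge and stand it upright in the middle of the tray. Then, with its foot still on the rack's floor, tip the tall plate forward by its top until it is clear of the rail, lift it out of the row and lean it gently, flat and centred, against the easel's sloped back with its bottom edge on the ledge, close up to the backstop. Leave the other plates in the rack and everything else where it is.

Things in the scene. Friction and masses are not known exactly. Their poses are not given: they have to be found in the camera images.
- rack: Fixed dark metal rack, left or right of the tray: base 124 (x) by 100 (y) mm, floor 10 mm thick. Origin: centre of its underside, z up; open front towards its -x, roughly to the robot. Five slots side by side along y, 16 mm apart, between fins 3 mm thick that reach 90 mm above the table, from x -30 to +40 mm. Back stop at x +57, 50 mm high.
- rack_rail (a point): Centre of the rack's rail: a 16 by 16 mm bar along rack y over the back of the row, rack x +38 to +54, 170 to 186 mm above the table, on posts at y +-56 mm. The tall plate's back edge is tucked under it with 10 mm to spare above, so the plate cannot be lifted straight up.
- rack_lip (a point): Middle of the top of the rack's front lip, which runs along rack y at x -60 to -55 mm and rises 12 mm above the rack's floor (22 mm above the table).
- plate: Tall sample plate, loose, about 0.3 kg: 100 mm wide (x), 10 thick (y), 150 tall (z), metal faced black on one side. Origin: centre of its underside. Stands on edge in any one of the rack's slots, axes along the rack's, 1.5 mm play each side, 5 mm behind the lip. Its top 42 mm rises above the other plates and can be pinched across the thickness from above. Either face may be out on the easel.
- plate_toe (a point): Middle of the plate's lower front edge (plate x -50 mm, z 0), nearest the rack's lip. The plate can tip forward about this edge by some 20 degrees before its front meets the lip; about 6 degrees bring its back edge out from under the rail.
- plate_top (a point): Centre of the plate's top edge (150 mm above the plate's origin along its z).
- easel: Fixed easel, left or right of the tray: dark metal base 160 (x) by 150 (y) mm, 10 mm thick, with a sloped grey backstop that faces its -x, roughly to the robot. Origin: on the table under the middle of the line where the backstop's face meets the ledge (x 0, ledge top z 10 mm). The level ledge runs 74 mm forward to a rib 6 mm high; it grips, so a plate leaned at the backstop's angle stays.
- easel_top (a point): Middle of the upper front edge of the backstop. It leans back (to easel +x) by 18 degrees from vertical (0.314 rad), is 140 mm wide, 95 mm long up the slope and 6 mm thick, so the tall plate stands 55 mm past its upper edge.
- weight: Round steel weight with a knob, about 0.45 kg, loose, standing on the easel's ledge, up to 30 mm off the middle, its centre 35 to 40 mm in front of the backstop's foot. Origin: centre of its underside, z up. Foot 58 mm across and 30 high, neck 16 mm across, knob 26 mm across from 43 to 70 mm above the underside.
- tray: Fixed open grey tray between rack and easel, 120 by 120 mm outside, 28 mm high, walls and floor 4 mm thick. Origin: centre of its underside, z up.
- short_1: One of four short sample plates in the rack's other slots: 100 (x) by 10 (y) by 108 mm (z), loose. Origin at the centre of its underside. To be left in its slot.
- short_2: One of four short sample plates in the rack's other slots: 100 (x) by 10 (y) by 108 mm (z), loose. Origin at the centre of its underside. To be left in its slot.
- short_3: One of four short sample plates in the rack's other slots: 100 (x) by 10 (y) by 108 mm (z), loose. Origin at the centre of its underside. To be left in its slot.
- short_4: One of four short sample plates in the rack's other slots: 100 (x) by 10 (y) by 108 mm (z), loose. Origin at the centre of its underside. To be left in its slot.
- mouse: Black computer mouse, about 90 by 60 by 36 mm, loose on the table between tray and robot. Not to be disturbed.
- bottle: White bottle, 48 mm across, 125 mm high, loose, beyond the tray. Not to be disturbed.
- jar: Glass jar, 60 mm across, 75 mm high, loose, far out on the left. Not to be disturbed.
- driver: Screwdriver, 180 mm long, loose, lying across in front of the rack or the easel; origin near its middle. Not to be disturbed.
- carton: Cardboard carton 70 by 110 by 50 mm high, loose, in front of the easel or the rack. Not to be disturbed.

How it is judged:
By the outcome, as a careful person would: the job done as asked, in the order asked, and still so for the second after the job is handed in, with the robot touching nothing.
It also fails if it takes over 62 s, if anything falls off the work surface, if the arm or the gripper's body presses on something with over 40 N, if the wrist force passes 120 N, or if a joint passes its speed limit or range.

## Working session

There is one attempt and no reset: what is moved stays moved. The work goes in short steps, Python scripts to look and compute and a tool call to move; the robot and the scene stay as the last step left them, time stands still between calls to the robot, and variables do not carry over. Pictures are saved under pics/ and viewed, at most 12 in all, crops included, and the job is handed in when it is done.

Besides the shell and the picture viewer there is one more tool, called after "Call:" as name(argument=value, ...), one argument or row to a line, values as JSON. carry_out: Moves the arm, as the interface text tells. Its arguments: {"type":"object","properties":{"rows":{"type":"array"},"newtons":{"type":"number"}},"required":["rows"]}

```bash
ls; mkdir -p pics; python3 - <<'E'
from workcell import bot, vision, workorder
import cv2, numpy as np
print(bot.state(), bot.tips_ahead)
a=vision.grab_frame("scene"); b=vision.grab_frame("top")
cv2.imwrite("pics/s.png",a); cv2.imwrite("pics/t.png",b)
for c in("scene","top"):
    p=vision.camera_params(c); print(c,p)
print(vision.camera_params("wrist"))
for c in("scene","top"):
    for n in ["rack","rack_rail","rack_lip","plate","plate_toe","plate_top","easel","easel_top","weight","tray"]:
        r=vision.mark_of(c,n)
        print(c,n,[(np.round(d["at"],1).tolist(),round(d["score"],2)) for d in r[:2]])
print(bot.state()["clock"])
E
```

```text
pics
{'clock': 0.0, 'q': array([ 6.27669194e+01,  1.18847419e+01,  8.84065914e+01,  1.03517929e-03,
        7.98408294e+01, -8.62352746e+00]), 'joint_vel': array([ 0.02845139, -0.00639726,  0.11014274, -0.09248634,  0.02494861,
        0.01291616]), 'effort': array([ 6.79807381e-04, -3.83019984e+01, -2.91604775e+01, -8.84992824e-05,
        1.05479074e-02,  3.58732265e-06]), 'eef_pos': array([0.18316858, 0.54428292, 0.24910599]), 'orientation': array([-1.79869484e+02, -2.08236388e-02,  1.61390239e+02]), 'force': array([-0.61870511,  0.34728655, -0.66683439]), 'moment': array([-0.06444478, -0.03055767,  0.01323306]), 'grasp_force': 0.0, 'finger_gap': 0.08569083702827998} 0.019
scene {'fx': 447.4006455165061, 'fy': 447.4006455165061, 'cx': 321.76569950428245, 'cy': 205.97817061701335, 'pose': array([[-0.66863542,  0.56976685, -0.47779956,  1.11680275],
       [ 0.74353779,  0.50465386, -0.43872091,  0.59938248],
       [-0.00884524, -0.64860637, -0.76107263,  1.03328473],
       [ 0.        ,  0.        ,  0.        ,  1.        ]])}
top {'fx': 520.6511382260845, 'fy': 520.651138226084
[... 1049 characters left out ...]
, 0.95)]
scene easel [([225.4, 178.0], 0.91)]
scene easel_top [([216.0, 157.1], 0.58)]
scene weight [([241.8, 176.6], 0.57), ([366.9, 266.9], 0.37)]
scene tray [([292.4, 222.5], 0.61)]
top rack [([251.3, 201.2], 0.61)]
top rack_rail [([238.8, 174.5], 0.86), ([242.8, 203.5], 0.24)]
top rack_lip [([248.6, 218.8], 0.58)]
top plate [([260.3, 200.3], 0.69), ([256.1, 201.5], 0.48)]
top plate_toe [([259.4, 217.3], 0.52), ([334.4, 157.5], 0.21)]
top plate_top [([258.6, 191.1], 0.69), ([238.5, 257.9], 0.26)]
top easel [([419.7, 200.4], 0.66), ([188.4, 204.0], 0.35)]
top easel_top [([428.4, 182.5], 0.94), ([336.2, 201.0], 0.53)]
top weight [([414.9, 211.0], 0.67)]
top tray [([337.1, 200.5], 0.95)]
1.1
```

```bash
cat > h.py <<'E'
from workcell import bot, vision, workorder
import cv2, numpy as np
from scipy.spatial.transform import Rotation as Ro
from scipy.optimize import least_squares
def tool():
    s=bot.state(); T=np.eye(4); T[:3,:3]=Ro.from_euler('xyz',s["orientation"],degrees=True).as_matrix(); T[:3,3]=s["eef_pos"]; return T
def ray(c,px,T=None):
    p=vision.camera_params(c); u=(np.array(px,float)-[p["cx"],p["cy"]])/p["fx"]
    if c=="wrist":
        r=np.hypot(*u); d=np.array([*(u*np.sinc(r/np.pi)/np.sinc(0) if 0 else u*(np.sin(r)/max(r,1e-9))),np.cos(r)]); P=T@p["tool_from_camera"]
    else: d=np.array([*u,1.]); P=p["pose"]
    return P[:3,3],P[:3,:3]@d
def onz(c,px,z,T=None):
    o,d=ray(c,px,T); return o+d*(z-o[2])/d[2]
def tri(rays):
    A=[];b=[]
    for o,d in rays:
        d=d/np.linalg.norm(d); M=np.eye(3)-np.outer(d,d); A.append(M); b.append(M@o)
    x=np.linalg.lstsq(np.vstack(A),np.hstack(b),rcond=None)[0]; return x
def proj(c,X,T=None):
    p=vision.camera_params(c); P=T@p["tool_from_camera"] if c=="wrist" else p["pose"]
    v=(np.asarray(X)-P[:3,3])@P[:3,:3]
    if c=="wrist":
        n=np.linalg.norm(v[...,:2],axis=-1,keepdims=True); u=v[...,:2]/n*np.arctan2(n,v[...,2:])
    else: u=v[...,:2]/v[...,2:]
    return u*p["fx"]+[p["cx"],p["cy"]]
E
python3 - <<'E'
from h import *
S=dict(rack_rail=([362.8,241],[238.8,174.5],.178),rack_lip=([382.7,253.6],[248.6,218.8],.022),plate_top=([363.8,227],[258.6,191.1],.160),plate_toe=([383.4,256.2],[259.4,217.3],.01),
easel=([225.4,178],[419.7,200.4],0),easel_top=([216,157.1],[428.4,182.5],.1),weight=([241.8,176.6],[414.9,211],.01),tray=([292.4,222.5],[337.1,200.5],0),rack=([369.8,271],[251.3,201.2],0))
for k,(a,b,z) in S.items(): print(k,tri([ray("scene",a),ray("top",b)]).round(3),onz("scene",a,z).round(3),onz("top",b,z).round(3))
a=cv2.imread("pics/s.png")[100:340,150:490];b=cv2.imread("pics/t.png")[120:280,180:500]
cv2.imwrite("pics/v1.png",np.vstack([cv2.resize(a,(800,565))[:, :]])); cv2.imwrite("pics/v2.png",cv2.resize(b,(800,400)))
E
```

```text
rack_rail [0.598 0.261 0.187] [0.596 0.251 0.178] [0.596 0.269 0.178]
rack_lip [0.495 0.252 0.016] [0.499 0.254 0.022] [0.494 0.251 0.022]
plate_top [0.552 0.214 0.158] [0.55  0.219 0.16 ] [0.553 0.21  0.16 ]
plate_toe [ 0.497  0.236 -0.005] [0.497 0.257 0.01 ] [0.503 0.218 0.01 ]
easel [ 0.587 -0.295  0.007] [ 0.586 -0.307  0.   ] [ 0.585 -0.293  0.   ]
easel_top [ 0.612 -0.292  0.121] [ 0.599 -0.309  0.1  ] [ 0.619 -0.299  0.1  ]
weight [ 0.547 -0.276 -0.001] [ 0.552 -0.264  0.01 ] [ 0.547 -0.275  0.01 ]
tray [ 0.571 -0.025 -0.007] [ 0.573 -0.018  0.   ] [ 0.571 -0.027  0.   ]
rack [ 0.554  0.252 -0.001] [0.554 0.255 0.   ] [0.556 0.249 0.   ]
```

View pics/v1.png

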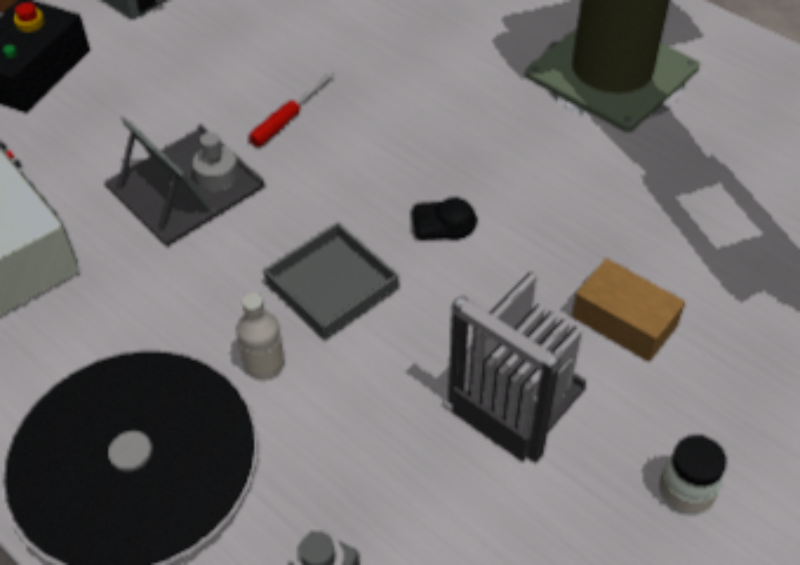

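View pics/v2.png

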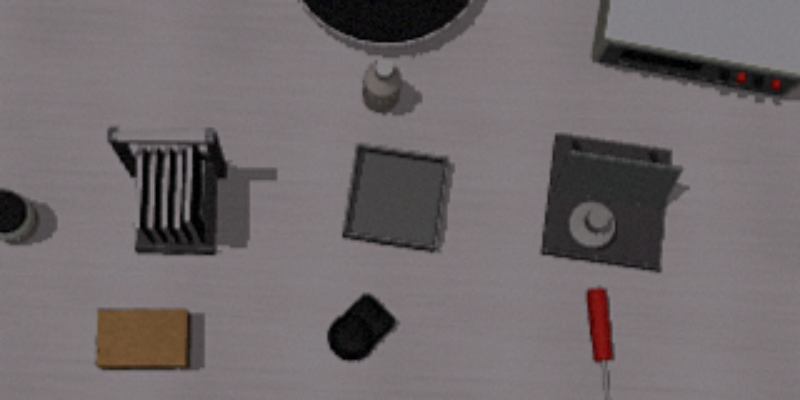

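Views: the rack is on the left at scene crop (515,370), with the tall plate in its slot nearest the tray. The tray is in the middle, and the easel with the weight on its ledge is on the right. I'll set out for the weight.

```bash
cat >> h.py <<'E'
def pose(x,y,z,rpy):
    T=np.eye(4); T[:3,:3]=Ro.from_euler('xyz',rpy,degrees=True).as_matrix(); T[:3,3]=[x,y,z]; return T
def go(G,T=None):
    D=np.linalg.inv(tool() if T is None else T)@G; print("shift mm",(D[:3,3]*1e3).round(1),"turn",np.degrees(Ro.from_matrix(D[:3,:3]).as_rotvec()).round(2))
E
python3 - <<'E'
from h import *
go(pose(.53,-.26,.25,[180,0,175]))
E
```

```text
shift mm [-5.852e+02 -6.523e+02  3.000e-01] turn [  0.     0.   -13.61]
```

Call:
carry_out(
  rows=[
    [[-585,-652,0],[0,0,-13.6],-1],
    [[-585,-652,0],[0,0,-13.6],-1],
    [[-585,-652,0],[0,0,-13.6],-1],
    [[-585,-652,0],[0,0,-13.6],-1],
    [[-585,-652,0],[0,0,-13.6],-1],
  ],
)

```text
clock: 1.72
eef_pos: [0.3073, 0.2571, 0.2507]
orientation: [180.0, 0.1, 175.0]
force: [1.3, 1.6, 0.2]
finger_gap: 0.0851
grasp_force: 0.0
```

```bash
python3 - <<'E'
from h import *
print(bot.state()["clock"])
go(pose(.53,-.26,.25,[180,0,175]))
E
```

```text
1.725
shift mm [-266.6 -495.9    0.8] turn [0.03 0.08 0.03]
```

Call:
carry_out(
  rows=[
    [[-265,-495,0],[0,0,0],-1],
    [[-265,-495,0],[0,0,0],-1],
    [[-265,-495,0],[0,0,0],-1],
    [[-265,-495,0],[0,0,0],-1],
    [[-265,-495,0],[0,0,0],-1],
  ],
)

```text
clock: 2.35
eef_pos: [0.4302, -0.0307, 0.2508]
orientation: [180.0, 0.1, 175.0]
force: [1.4, 0.8, 0.1]
finger_gap: 0.0853
grasp_force: 0.0
```

Call:
carry_out(
  rows=[
    [[-124,-231,0],[0,0,0],-1],
    [[-124,-231,0],[0,0,0],-1],
    [[-124,-231,0],[0,0,0],-1],
    [[-124,-231,0],[0,0,0],-1],
    [[-124,-231,0],[0,0,0],-1],
  ],
)

```text
clock: 2.98
eef_pos: [0.5336, -0.2732, 0.2497]
orientation: [-180.0, 0.0, 174.8]
force: [-0.8, 0.9, -0.4]
finger_gap: 0.0854
grasp_force: 0.0
```

```bash
python3 - <<'E'
from h import *
T=tool(); a=vision.grab_frame("wrist"); print(T[:3,3])
cv2.imwrite("pics/w1.png",a)
for n in ["easel","easel_top","weight","tray"]:
    for d in vision.mark_of("wrist",n)[:2]: print(n,np.round(d["at"],1),round(d["score"],2),[onz("wrist",d["at"],z,T).round(4).tolist() for z in (0,.01,.1)])
for n in ["weight","easel"]:
    for d in vision.cut_out("wrist",n)[:2]: print(n,d["extent"],round(d["score"],2),d["mask"].sum())
E
```

```text
[ 0.5335822  -0.27323118  0.24970978]
easel [300.6 198.7] 0.77 [[0.579, -0.3008, 0.0], [0.5755, -0.2999, 0.01], [0.5448, -0.2915, 0.1]]
easel [318.8 172.9] 0.67 [[0.5472, -0.2746, 0.0], [0.5447, -0.2744, 0.01], [0.5216, -0.2723, 0.1]]
easel_top [290.7  37.8] 0.74 [[0.3788, -0.2926, 0.0], [0.3808, -0.2919, 0.01], [0.3983, -0.2855, 0.1]]
easel_top [300.3 260.4] 0.61 [[0.6693, -0.3115, 0.0], [0.6635, -0.3103, 0.01], [0.611, -0.2993, 0.1]]
weight [320.9 171.4] 0.61 [[0.5455, -0.2719, 0.0], [0.543, -0.2717, 0.01], [0.5204, -0.2703, 0.1]]
weight [295.3, 149.9, 351.3, 201.4] 0.91 2112
weight [607.1, 133.0, 640.0, 196.5] 0.62 426
easel [232.1, 134.8, 370.9, 265.3] 0.89 13217
```

View pics/w1.png

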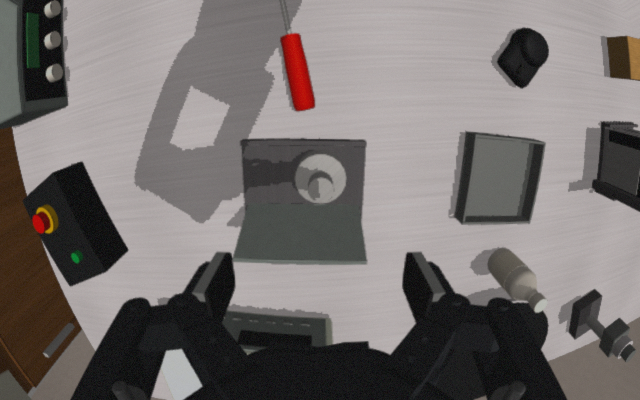

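The wrist view shows the weight's foot disc around (320,178) and the easel's top edge at row 262, from column 234 to 367. I'll fit the easel from its corners and take a closer look.

```bash
python3 - <<'E'
from h import *
a=cv2.imread("pics/w1.png")
c=a[130:275,225:380]; c=cv2.convertScaleAbs(cv2.resize(c,None,fx=4,fy=4,interpolation=cv2.INTER_CUBIC),alpha=1.8)
cv2.imwrite("pics/v3.png",c)
E
```

```text
(no output)
```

View pics/v3.png

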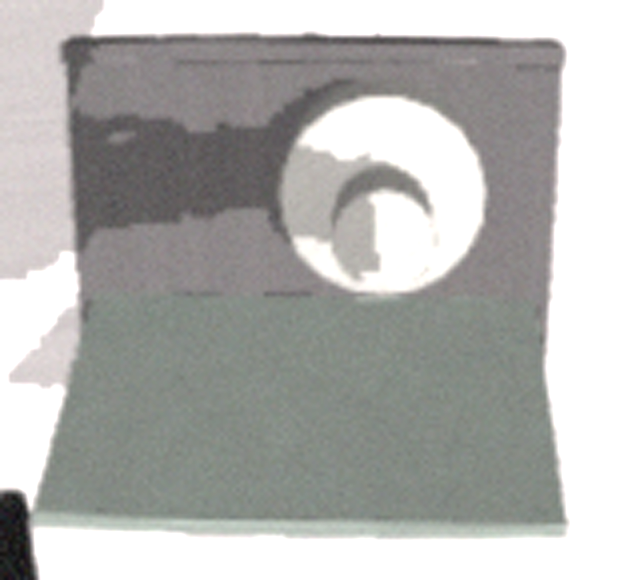

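```bash
python3 - <<'E'
from h import *
T=pose(.5335822,-.27323118,.24970978,[180,0,174.8])
s,c=np.sin(.314),np.cos(.314)
M=np.array([[.095*s,-.07,.01+.095*c],[.095*s,.07,.01+.095*c],[0,-.07,.01],[0,.07,.01],[-.08,-.075,.016],[-.08,.075,.016]])
P=np.array([[234,258.5],[365.75,260.5],[246.5,204.25],[361.25,204.25],[240.5,141.5],[365.5,142]])-.3
W=lambda p:M@Ro.from_euler('z',p[2]).as_matrix().T+[p[0],p[1],0]
r=least_squares(lambda p:(proj("wrist",W(p),T)-P).ravel(),[.585,-.295,0])
print(r.x[:2].round(4),np.degrees(r.x[2]).round(2),r.fun.reshape(-1,2).round(1).tolist())
k=onz("wrist",[320.3,178.7],.04,T),onz("wrist",[320.7,188.9],.066,T)
print(k)
for q in k: print("easel frame",(Ro.from_euler('z',r.x[2]).as_matrix().T@(q-[*r.x[:2],0])).round(4))
G=pose(*k[1][:2],.066,[180,0,180+np.degrees(r.x[2])]); go(G)
# tray: from corners in wrist image (outer top z .028)
Q=np.array([[465.5,132],[546,141],[530,223.5],[453,218]])
print([onz("wrist",q,.028,T).round(3).tolist() for q in Q], np.mean([onz("wrist",q,.028,T) for q in Q],0))
E
```

```text
[ 0.5822 -0.2977] -5.54 [[-1.4, 0.8], [1.9, 0.7], [1.7, -0.9], [-2.4, -0.1], [-1.1, 0.0], [1.1, -0.4]]
(array([ 0.54377789, -0.27248938,  0.04      ]), array([ 0.54757285, -0.27254269,  0.066     ]))
easel frame [-0.0406  0.0214  0.04  ]
easel frame [-0.0368  0.0217  0.066 ]
shift mm [-15.2  -3.5 184.6] turn [ 0.01 -0.    0.63]
[[0.503, -0.093, 0.028], [0.517, 0.04, 0.028], [0.638, 0.027, 0.028], [0.613, -0.106, 0.028]] [ 0.56788961 -0.03340937  0.028     ]
```

Call:
carry_out(
  rows=[
    [[-14,-3,60],[0,0,0.6],-1],
    [[-14,-3,120],[0,0,0.6],-0.4],
    [[-14,-3,160],[0,0,0.6],-0.2],
    [[-14,-3,182],[0,0,0.6],0],
    [[-14,-3,182],[0,0,0.6],0],
  ],
  newtons=40,
)

```text
clock: 3.95
eef_pos: [0.545, -0.2714, 0.0663]
orientation: [179.9, -0.3, 174.5]
force: [0.1, -0.3, -0.6]
finger_gap: 0.0428
grasp_force: 0.0
```

Call:
carry_out(
  rows=[
    [[0,0,0],[0,0,0],1],
    [[0,0,0],[0,0,0],1],
    [[0,0,0],[0,0,0],1],
    [[0,0,0],[0,0,0],1],
  ],
)

```text
clock: 4.45
eef_pos: [0.5477, -0.2739, 0.07]
orientation: [-180.0, 0.1, 174.4]
force: [0.2, 3.3, 4.9]
finger_gap: 0.0245
grasp_force: 40.8
```

Call:
carry_out(
  rows=[
    [[0,0,-15],[0,0,0],1],
    [[0,0,-50],[0,0,0],1],
    [[0,0,-100],[0,0,0],1],
    [[0,60,-110],[0,0,0],1],
    [[0,120,-110],[0,0,0],1],
  ],
)

```text
clock: 5.08
eef_pos: [0.5591, -0.1544, 0.1804]
orientation: [-179.9, 0.2, 174.2]
force: [1.2, 1.3, -4.7]
finger_gap: 0.0246
grasp_force: 40.3
```

```bash
python3 - <<'E'
from h import *
go(pose(.565,-.04,.17,[180,0,175]))
E
```

```text
shift mm [  5.7 114.4  10.3] turn [-0.08  0.2  -0.77]
```

Call:
carry_out(
  rows=[
    [[6,60,10],[0,0,0],1],
    [[6,114,10],[0,0,0],1],
    [[6,114,10],[0,0,0],1],
  ],
)

```text
clock: 5.45
eef_pos: [0.5625, -0.0364, 0.1678]
orientation: [179.9, -0.1, 174.7]
force: [-0.7, -1.2, -3.8]
finger_gap: 0.025
grasp_force: 40.6
```

```bash
python3 - <<'E'
from h import *
T=tool(); a=vision.grab_frame("wrist"); print(T[:3,3])
cv2.imwrite("pics/w2.png",a)
for c in ["wrist","top"]:
  if c=="top": vision.grab_frame("top")
  for n in ["tray"]:
    for d in vision.mark_of(c,n)[:2]: print(n,np.round(d["at"],1),round(d["score"],2),onz(c,d["at"],0,T).round(4))
    for d in vision.cut_out(c,n)[:1]:
        print(d["extent"],d["score"]); q=cv2.boxPoints(cv2.minAreaRect(np.argwhere(d["mask"])[:,::-1].astype(np.float32))); print([onz(c,p,.028,T).round(3).tolist() for p in q],np.mean([onz(c,p,.028,T) for p in q],0).round(4))
E
```

```text
[ 0.56252809 -0.03638991  0.16775347]
tray [330.2 186.1] 0.98 [ 0.5692 -0.0256  0.    ]
tray [574.  103.9] 0.6 [0.4908 0.2773 0.    ]
[263.8, 124.6, 398.6, 256.9] 0.85
[[0.618, -0.101, 0.028], [0.5, -0.078, 0.028], [0.516, 0.039, 0.028], [0.638, 0.033, 0.028]] [ 0.5682 -0.0269  0.028 ]
tray [338.5 201.4] 0.68 [ 0.5686 -0.0314  0.    ]
tray [243.8 202.2] 0.17 [0.5513 0.2729 0.    ]
[330.9, 191.7, 360.1, 203.6] 0.48
[[0.57, 0.007, 0.028], [0.597, 0.003, 0.028], [0.585, -0.09, 0.028], [0.558, -0.086, 0.028]] [ 0.5778 -0.0414  0.028 ]
```

View pics/w2.png

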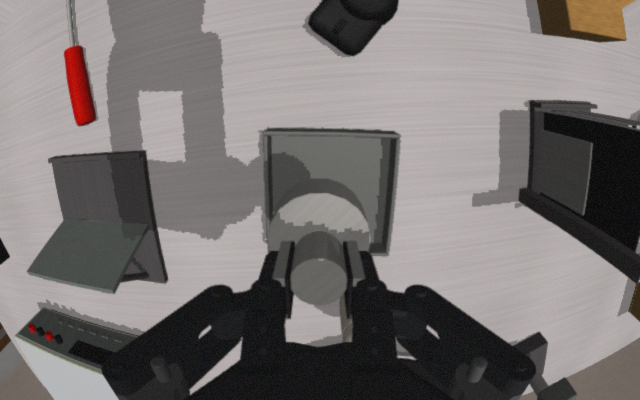

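The image shows the weight upright in the jaws at (320,255) over the tray, whose centre is near (330,186) or (0.569,-0.027). I'll lower it there.

Call:
carry_out(
  rows=[
    [[-6,10,50],[0,0,0],1],
    [[-6,10,85],[0,0,0],1],
    [[-6,10,96],[0,0,0],1],
    [[-6,10,102],[0,0,0],1],
    [[-6,10,102],[0,0,0],1],
  ],
)

```text
clock: 6.38
eef_pos: [0.5715, -0.0315, 0.0674]
orientation: [-180.0, 0.1, 174.4]
force: [-0.5, 0.2, -2.9]
finger_gap: 0.0247
grasp_force: 40.7
```

Call:
carry_out(
  rows=[
    [[0,0,2],[0,0,0],1],
    [[0,0,2],[0,0,0],1],
  ],
)

```text
clock: 6.62
eef_pos: [0.5711, -0.031, 0.0652]
orientation: [-180.0, 0.1, 174.4]
force: [0.2, -0.0, -2.5]
finger_gap: 0.0246
grasp_force: 40.7
```

Call:
carry_out(
  rows=[
    [[1,3,1],[0,0,0],1],
    [[1,3,2],[0,0,0],1],
    [[1,3,2],[0,0,0],1],
  ],
)

```text
clock: 7.0
eef_pos: [0.5705, -0.0278, 0.064]
orientation: [-180.0, 0.1, 174.4]
force: [-1.9, 0.9, 5.1]
finger_gap: 0.0246
grasp_force: 41.5
```

Call:
carry_out(
  rows=[
    [[0,0,1.5],[0,0,0],1],
    [[0,0,1.5],[0,0,0],1],
  ],
)

```text
clock: 7.25
eef_pos: [0.5706, -0.0278, 0.0639]
orientation: [-180.0, 0.1, 174.4]
force: [-5.9, 0.7, 12.8]
finger_gap: 0.0244
grasp_force: 42.4
```

Call:
carry_out(
  rows=[
    [[0,0,-1.5],[0,0,0],1],
    [[0,0,-1.5],[0,0,0],0],
    [[0,0,-1.5],[0,0,0],0],
    [[0,0,-40],[0,0,0],-0.1],
    [[0,0,-95],[0,0,0],-0.2],
  ],
)

```text
clock: 7.88
eef_pos: [0.5681, -0.0274, 0.1543]
orientation: [180.0, -0.3, 174.4]
force: [0.4, -0.0, 0.0]
finger_gap: 0.0509
grasp_force: 0.0
```

```bash
python3 - <<'E'
from h import *
a=vision.grab_frame("top")
cv2.imwrite("pics/t2.png",a)
for n in ["weight"]:
    for d in vision.mark_of("top",n)[:2]: print(n,np.round(d["at"],1),round(d["score"],2),onz("top",d["at"],.004).round(4))
go(pose(.48,.21,.25,[180,0,182]))
E
```

```text
weight [339.5 201.2] 0.55 [ 0.5685 -0.0344  0.004 ]
weight [251.7 204.6] 0.51 [0.5438 0.2465 0.004 ]
shift mm [116.6 228.2 -89. ] turn [-0.13  0.81 -7.61]
```

Call:
carry_out(
  rows=[
    [[10,10,-60],[0,0,0],-0.3],
    [[40,60,-105],[0,0,-7.6],-0.3],
    [[80,160,-109],[0,0,-7.6],-0.3],
    [[105,238,-109],[0,0,-7.6],-0.3],
    [[105,238,-109],[0,0,-7.6],-0.3],
  ],
)

```text
clock: 8.6
eef_pos: [0.4906, 0.2103, 0.2642]
orientation: [180.0, 0.0, -178.0]
force: [0.9, -0.3, -0.7]
finger_gap: 0.0559
grasp_force: 0.0
```

Call:
carry_out(
  rows=[
    [[0,0,0],[0,0,0],-0.3],
  ],
)

```text
clock: 8.72
eef_pos: [0.4897, 0.2125, 0.264]
orientation: [179.9, -0.0, -177.6]
force: [-0.0, -0.4, -0.6]
finger_gap: 0.0555
grasp_force: 0.0
```

```bash
python3 - <<'E'
from h import *
s=bot.state(); T=tool(); a=vision.grab_frame("wrist"); print(T[:3,3],s["orientation"])
cv2.imwrite("pics/w3.png",a)
for n in ["rack_rail","rack_lip","plate_toe","plate_top","rack"]:
    z=dict(rack_rail=.178,rack_lip=.022,plate_toe=.01,plate_top=.16,rack=0)[n]
    for d in vision.mark_of("wrist",n)[:2]: print(n,np.round(d["at"],1),round(d["score"],2),onz("wrist",d["at"],z,T).round(4))
c=a[100:330,200:470]; cv2.imwrite("pics/v4.png",cv2.resize(cv2.convertScaleAbs(c,alpha=1.7),None,fx=2.6,fy=2.6,interpolation=cv2.INTER_CUBIC))
E
```

```text
[0.48966525 0.21251419 0.26399347] [ 1.79934720e+02 -2.41792745e-02 -1.77609231e+02]
rack_lip [349.  162.7] 0.96 [0.4868 0.2493 0.022 ]
rack_lip [29.3 97.2] 0.54 [ 0.3807 -0.2664  0.022 ]
plate_toe [318.8 168.9] 0.9 [0.4991 0.2133 0.01  ]
plate_top [322.9 275.4] 0.74 [0.5569 0.2191 0.16  ]
rack [349.5 207. ] 0.58 [0.5521 0.2568 0.    ]
```

View pics/v4.png

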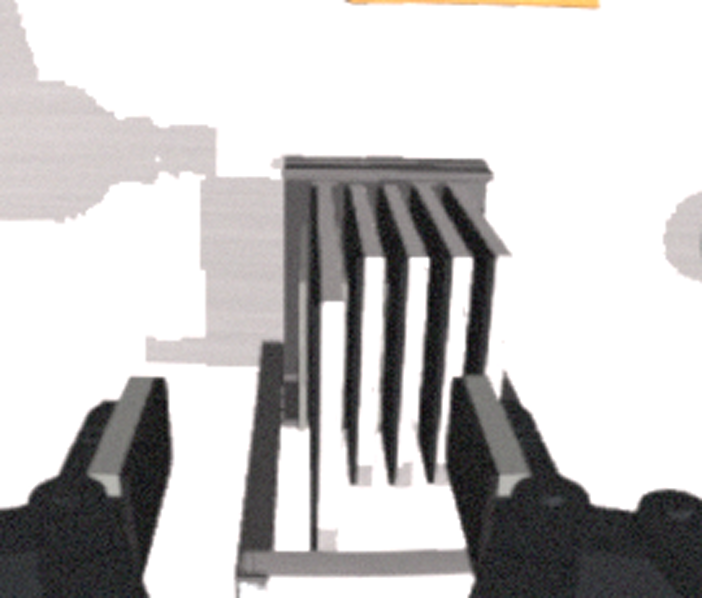

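```bash
python3 - <<'E'
from h import *
T=pose(.48966525,.21251419,.26399347,[180,0,-177.609])
f=lambda x,y,z:onz("wrist",[200+x/2.6-.3,100+y/2.6-.3],z,T).round(4)
print("plate top L",f(322,301,.16),f(317,545,.16)); print("R",f(345,301,.16),f(342,545,.16))
print("fronts shorts",[ (f(a,257,.118),f(b,257,.118)) for a,b in((363,384),(409,429),(453,473))])
print("lip ends",f(285,160,.022),f(490,163,.022)); print("rail left top corners",f(240,573,.186),f(246,551,.186))
print("rail front edge", f(246,551,.186),f(468,549,.186))
E
```

```text
plate top L [0.5004 0.2167 0.16  ] [0.5956 0.2197 0.16  ]
R [0.5001 0.2237 0.16  ] [0.5953 0.2287 0.16  ]
fronts shorts [(array([0.5002, 0.2319, 0.118 ]), array([0.4998, 0.2394, 0.118 ])), (array([0.4995, 0.2483, 0.118 ]), array([0.4992, 0.2556, 0.118 ])), (array([0.4988, 0.2643, 0.118 ]), array([0.4985, 0.2716, 0.118 ]))]
lip ends [0.4872 0.201  0.022 ] [0.4839 0.2974 0.022 ]
rail left top corners [0.5877 0.1939 0.186 ] [0.5779 0.1959 0.186 ]
rail front edge [0.5779 0.1959 0.186 ] [0.5753 0.2675 0.186 ]
```

The crop shows the tall plate's top as the leftmost strip, running from (333,300) back under the rail at (329,545). The rack yaw is about 2.1°. I'll go in over the plate's top, a little ahead of its middle.

```bash
python3 - <<'E'
from h import *
go(pose(.536,.2215,.146,[180,0,-177.9])); print(bot.state()["eef_pos"])
E
```

```text
shift mm [-44.8  13.  118. ] turn [-0.02 -0.03 -0.25]
[0.49173664 0.20710933 0.26399822]
```

```bash
cat >> h.py <<'E'
def avg(n=6):
    A=[]
    for i in range(n):
        s=bot.state(); A.append([*s["eef_pos"],*Ro.from_euler('xyz',s["orientation"],degrees=True).as_rotvec(),*s["force"]]); vision.grab_frame("wrist")
    A=np.array(A); m=A.mean(0); print("std mm",(A[:,:3].std(0)*1e3).round(1),"force",m[6:].round(1))
    T=np.eye(4); T[:3,3]=m[:3]; T[:3,:3]=Ro.from_rotvec(A[:,3:6][0]).as_matrix(); print("pos",m[:3].round(4),"rpy",Ro.from_matrix(T[:3,:3]).as_euler('xyz',degrees=True).round(2)); return T
E
python3 - <<'E'
from h import *
T=avg(8); go(pose(.536,.2215,.146,[180,0,-177.9]),T)
a=vision.grab_frame("wrist")
for n in ["rack_lip","plate_toe","plate_top"]:
    z=dict(rack_rail=.178,rack_lip=.022,plate_toe=.01,plate_top=.16,rack=0)[n]
    for d in vision.mark_of("wrist",n)[:1]: print(n,np.round(d["at"],1),round(d["score"],2),onz("wrist",d["at"],z,T).round(4))
cv2.imwrite("pics/w4.png",a); b=cv2.imread("pics/w3.png"); print(cv2.phaseCorrelate(np.float32(a[100:300,200:440,1]),np.float32(b[100:300,200:440,1])))
E
```

```text
std mm [0.1 0.4 0.1] force [ 0.1  0.1 -0.1]
pos [0.4916 0.2076 0.2643] rpy [-1.7998e+02 -3.0000e-02 -1.7815e+02]
shift mm [-44.9  12.5 118.2] turn [-0.02 -0.03 -0.25]
rack_lip [352.3 160.2] 0.88 [0.4859 0.2479 0.022 ]
plate_toe [323.7 170.9] 0.67 [0.5035 0.2141 0.01  ]
plate_top [329.3 268.9] 0.71 [0.5522 0.2186 0.16  ]
((-0.05388787203793299, 0.017973407890764292), 0.4906973943710327)
```

```bash
python3 - <<'E'
from h import *
a=cv2.imread("pics/w4.png")[:,:,1]
for r in (222,240,270,295,305): print(r,a[r,318:345].tolist())
E
```

```text
222 [47, 58, 95, 104, 85, 41, 21, 24, 27, 30, 45, 103, 165, 177, 177, 180, 183, 182, 180, 141, 85, 36, 18, 24, 34, 53, 119]
240 [50, 60, 97, 102, 81, 38, 23, 25, 36, 29, 60, 120, 178, 182, 183, 183, 181, 179, 168, 95, 43, 10, 26, 29, 38, 66, 145]
270 [171, 171, 172, 172, 169, 137, 55, 24, 30, 49, 113, 156, 178, 181, 181, 179, 179, 172, 157, 124, 60, 28, 26, 45, 109, 165, 176]
295 [177, 176, 178, 179, 174, 151, 95, 45, 21, 63, 141, 169, 179, 178, 180, 180, 180, 168, 168, 181, 180, 178, 180, 180, 183, 182, 181]
305 [180, 180, 180, 176, 180, 163, 118, 49, 28, 46, 106, 122, 124, 122, 123, 123, 119, 140, 168, 178, 182, 180, 184, 183, 183, 181, 181]
```

```bash
python3 - <<'E'
from h import *
T=pose(.4916,.2076,.2643,[180,0,-178.15])
for r,l,k in((222,329,337.8),(240,328.8,337.1),(270,327.9,337.4)): print(onz("wrist",[l,r],.16,T).round(4),onz("wrist",[k,r],.16,T).round(4),onz("wrist",[(l+k)/2,r],.16,T).round(4))
E
```

```text
[0.508  0.2163 0.16  ] [0.5078 0.2234 0.16  ] [0.5079 0.2198 0.16  ]
[0.5242 0.2169 0.16  ] [0.524  0.2237 0.16  ] [0.5241 0.2203 0.16  ]
[0.5534 0.2175 0.16  ] [0.5532 0.2257 0.16  ] [0.5533 0.2216 0.16  ]
```

Call:
carry_out(
  rows=[
    [[-30,8,20],[0,0,-0.2],0.1],
    [[-45,12,50],[0,0,-0.2],0.2],
    [[-45,12,80],[0,0,-0.2],0.2],
    [[-45,12,105],[0,0,-0.2],0.2],
    [[-45,12,118],[0,0,-0.2],0.2],
  ],
  newtons=30,
)

```text
clock: 10.25
eef_pos: [0.5348, 0.222, 0.1446]
orientation: [-180.0, -0.2, -177.8]
force: [0.1, -0.1, 0.8]
finger_gap: 0.0338
grasp_force: 0.0
```

```bash
python3 - <<'E'
from h import *
T=avg(8); print(bot.state()["finger_gap"]); go(pose(.536,.2208,.146,[180,0,-177.9]),T)
E
```

```text
std mm [1.  0.2 1.7] force [-0.3 -0.   0.3]
pos [0.5358 0.2222 0.1462] rpy [-1.7997e+02 -1.6000e-01 -1.7780e+02]
0.034163901539469126
shift mm [-0.2 -1.4  0.2] turn [-0.03 -0.16  0.1 ]
```

Call:
carry_out(
  rows=[
    [[0,-1.3,0],[0,0,0],0.2],
    [[0,-1.3,0],[0,0,0],0.6],
    [[0,-1.3,0],[0,0,0],0.8],
    [[0,-1.3,0],[0,0,0],1],
    [[0,-1.3,0],[0,0,0],1],
  ],
  newtons=30,
)

```text
clock: 11.28
eef_pos: [0.536, 0.2208, 0.1467]
orientation: [-180.0, 0.0, -177.8]
force: [-1.1, -1.1, 3.4]
finger_gap: 0.0094
grasp_force: 29.9
```

```bash
python3 - <<'E'
from h import *
T=avg(8); s=bot.state(); print(s["finger_gap"],s["grasp_force"],s["moment"])
E
```

```text
std mm [0. 0. 0.] force [-0.5 -0.8  3.3]
pos [0.536  0.2208 0.1467] rpy [-1.7999e+02  2.0000e-02 -1.7781e+02]
0.009900703453046627 30.061141848564148 [-0.21711075  0.06522387 -0.0545548 ]
```

Call:
carry_out(
  rows=[
    [[3.6,0,-0.6],[0,-1.5,0],1],
    [[7.2,0,-1.3],[0,-3,0],1],
    [[10.9,0,-2],[0,-4.5,0],1],
    [[14.5,0,-2.6],[0,-6,0],1],
    [[14.5,0,-2.6],[0,-6,0],1],
  ],
  newtons=40,
)

```text
clock: 12.3
eef_pos: [0.5204, 0.2205, 0.1492]
orientation: [180.0, 6.0, -177.8]
force: [0.6, -0.2, 4.0]
finger_gap: 0.0097
grasp_force: 40.3
```

```bash
python3 - <<'E'
from h import *
T=avg(3); s=bot.state(); print(s["finger_gap"],s["grasp_force"],s["moment"])
E
```

```text
std mm [0.2 0.  0. ] force [-0.3 -0.   5.3]
pos [0.5206 0.2205 0.1492] rpy [ 179.98    5.98 -177.8 ]
0.009200582895190712 40.501293540000916 [-0.00799853  0.43526139  0.01864129]
```

Call:
carry_out(
  rows=[
    [[3.6,0,-0.8],[0,-1.5,0],1],
    [[7.2,0,-1.6],[0,-3,0],1],
    [[10.9,0,-2.4],[0,-4.5,0],1],
    [[14.5,0,-3],[0,-6,0],1],
    [[14.5,0,-3],[0,-6,0],1],
  ],
)

```text
clock: 13.08
eef_pos: [0.5061, 0.2199, 0.1505]
orientation: [180.0, 12.0, -177.8]
force: [-0.7, -0.4, 5.1]
finger_gap: 0.0093
grasp_force: 40.4
```

```bash
python3 - <<'E'
from h import *
T=avg(3); s=bot.state(); print(s["finger_gap"],s["grasp_force"],s["moment"])
U=T.copy(); U[2,3]+=.125; go(U,T); U[:2,3]-=.06*np.array([1,.037]); go(U,T)
cv2.imwrite("pics/s2.png",cv2.resize(vision.grab_frame("scene")[190:310,300:460],None,fx=5,fy=5,interpolation=cv2.INTER_CUBIC))
E
```

```text
std mm [0.1 0.  0. ] force [-0.8  0.7  5.3]
pos [0.5062 0.2199 0.1505] rpy [ 179.98   12.01 -177.8 ]
0.009400199617528521 40.51891565322876 [0.09573076 0.29607462 0.0088545 ]
shift mm [ -26.     0.  -122.3] turn [ 0.  0. -0.]
shift mm [ 3.270e+01  1.000e-01 -1.348e+02] turn [ 0.  0. -0.]
```

View pics/s2.png

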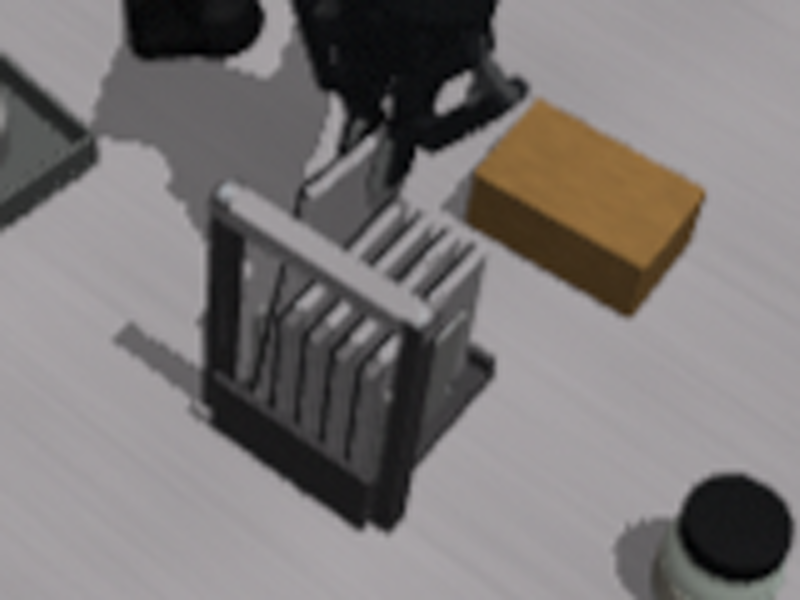

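The picture shows the plate tipped, its back corner well clear of the rail at (300,190), with its foot still in the slot. I'll lift it out now.

Call:
carry_out(
  rows=[
    [[-3.1,0,-14.7],[0,0,0],1],
    [[-6.4,0,-44.6],[0,0,0],1],
    [[-4.9,0,-80.7],[0,0,0],1],
    [[0.5,0,-117.7],[0,0,0],1],
    [[15.9,0,-141.4],[0,0,0],1],
  ],
  newtons=60,
)

```text
clock: 13.9
eef_pos: [0.4616, 0.2179, 0.287]
orientation: [180.0, 12.0, -177.8]
force: [0.2, 0.6, -2.1]
finger_gap: 0.0095
grasp_force: 60.1
```

```bash
python3 - <<'E'
from h import *
T=avg(2); s=bot.state(); print(s["finger_gap"],s["grasp_force"],s["clock"])
E
```

```text
std mm [0.7 0.2 1.1] force [-1.2  0.8 -1.5]
pos [0.4609 0.2181 0.2881] rpy [ 179.98   12.03 -177.84]
0.009173353193020038 60.07753372192383 14.0
```

```bash
cat >> h.py <<'E'
E_=[.5822,-.2977,-5.54]
def eas(dx,dy,dz,E=E_,h=.137,off=.014):
    s,c=np.sin(.314),np.cos(.314); Rz=Ro.from_euler('z',E[2],degrees=True).as_matrix()
    T=np.eye(4); T[:3,:3]=Rz@np.array([[0,c,-s],[1,0,0],[0,-s,-c]])
    T[:3,3]=Rz@np.array([-.005*c+h*s+dx,off+dy,.01+.005*s+h*c+dz])+[E[0],E[1],0]; return T
E
python3 - <<'E'
from h import *
T=avg(1); G=eas(-.05,0,.1); print(G[:3,3].round(3),Ro.from_matrix(G[:3,:3]).as_euler('xyz',degrees=True)); go(G,T)
E
```

```text
std mm [0. 0. 0.] force [ 1.   0.1 -1.9]
pos [0.4612 0.2183 0.2878] rpy [ 179.94   12.14 -177.79]
[ 0.571 -0.283  0.242] [-162.00912523    0.           84.46      ]
shift mm [ -78.9 -504.8   63.4] turn [23.76 24.3  95.53]
```

Call:
carry_out(
  rows=[
    [[-79,-505,63],[23.8,24.3,95.5],1],
    [[-79,-505,63],[23.8,24.3,95.5],1],
    [[-79,-505,63],[23.8,24.3,95.5],1],
    [[-79,-505,63],[23.8,24.3,95.5],1],
    [[-79,-505,63],[23.8,24.3,95.5],1],
  ],
)

```text
clock: 14.68
eef_pos: [0.528, -0.088, 0.2558]
orientation: [-172.8, 1.4, 130.3]
force: [1.5, 0.3, -1.6]
finger_gap: 0.0091
grasp_force: 60.3
```

```bash
python3 - <<'E'
from h import *
T=tool();print(T[:3,3],bot.state()["q"].round(1)); G=eas(-.05,0,.1); go(G,T)
E
```

```text
[ 0.52800637 -0.08799718  0.25580767] [-15.    9.2  91.   -6.7  82.8 -54.3]
shift mm [-175.9  -90.1   29.6] turn [10.79 11.26 44.58]
```

Call:
carry_out(
  rows=[
    [[-155,-78,22],[10.8,11.3,44.6],1],
    [[-155,-78,22],[10.8,11.3,44.6],1],
    [[-155,-78,22],[10.8,11.3,44.6],1],
    [[-155,-78,22],[10.8,11.3,44.6],1],
    [[-155,-78,22],[10.8,11.3,44.6],1],
  ],
)

```text
clock: 15.3
eef_pos: [0.5684, -0.2576, 0.246]
orientation: [-161.9, -0.1, 84.5]
force: [0.8, 0.1, -2.4]
finger_gap: 0.0095
grasp_force: 60.2
```

```bash
python3 - <<'E'
from h import *
avg(6); T=avg(4);s=bot.state(); print(s["q"].round(1),s["grasp_force"],s["clock"]); G=eas(-.05,0,.1); go(G,T)
a=vision.grab_frame("wrist"); cv2.imwrite("pics/w5.png",a)
E
```

```text
std mm [0.  0.6 1. ] force [ 0.4  0.  -2. ]
pos [ 0.5684 -0.2567  0.2471] rpy [-1.6195e+02 -1.1000e-01  8.4470e+01]
std mm [0.1 0.  0.4] force [-0.   0.5 -1.9]
pos [ 0.5687 -0.2557  0.2497] rpy [-1.6218e+02 -2.0000e-02  8.4850e+01]
[-28.8  28.7  67.7  -7.1  99.9 -23.8] 60.23171424865723 15.8
shift mm [-26.5   7.1   6. ] turn [0.17 0.1  0.37]
```

View pics/w5.png

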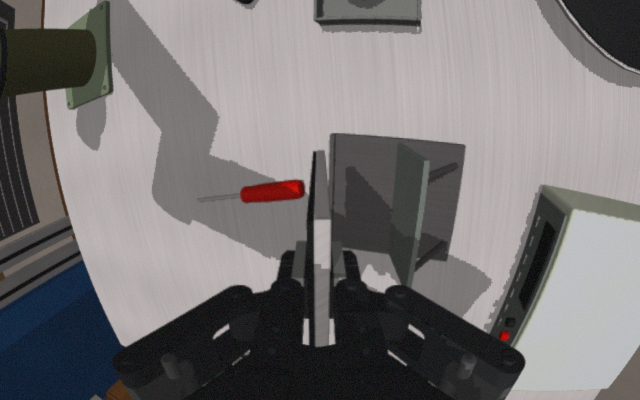

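The image shows the plate held tilted in the jaws, columns 310 to 330, to the left of the backstop whose edge runs from (427,160). I'll check the easel estimate against the corners visible here.

```bash
python3 - <<'E'
from h import *
T=avg(1); s,c=np.sin(.314),np.cos(.314)
M=np.array([[-.08,.075,.016],[.08,.075,.01],[0,.07,.01],[.095*s,.07,.01+.095*c],[.08,-.075,.01]])
W=lambda p:M@Ro.from_euler('z',p[2],degrees=True).as_matrix().T+[p[0],p[1],0]
print(proj("wrist",W(E_),T).round(1).tolist())
a=cv2.imread("pics/w5.png")
c=a[120:290,300:480]; cv2.imwrite("pics/v5.png",cv2.convertScaleAbs(cv2.resize(c,None,fx=3.4,fy=3.4,interpolation=cv2.INTER_CUBIC),alpha=1.7))
E
```

```text
std mm [0. 0. 0.] force [-0.5 -0.  -1.9]
pos [ 0.5688 -0.2558  0.2503] rpy [-1.6226e+02  2.0000e-02  8.4820e+01]
[[328.8, 133.8], [465.5, 144.1], [396.9, 141.8], [423.8, 159.3], [447.2, 260.7]]
```

View pics/v5.png

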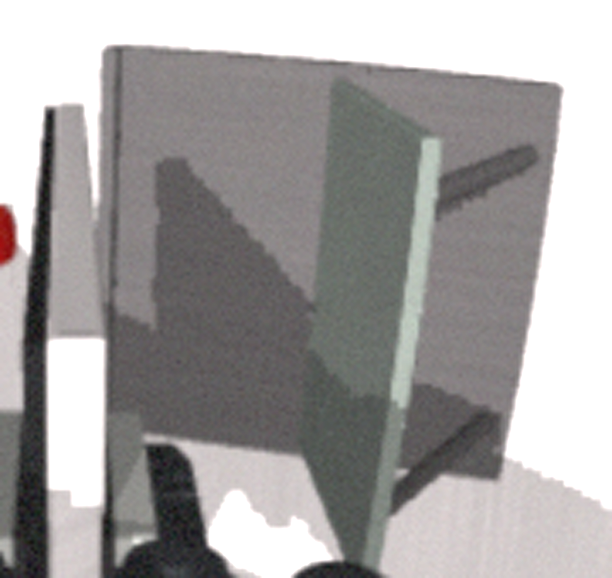

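```bash
python3 - <<'E'
from h import *
I=np.eye(4)
for h,off in((137,14),):
    P=np.array([[off*-1+50,-5,h],[-off+50,5,h],[-off+50,-5,h-150],[-off+50,5,h-150]])/1e3
    print(proj("wrist",P,I).round(1).tolist(),"obs 314/324.5,151.5 ; 313.8/330.9,219.4")
T=avg(1); E=[.5832,-.2985,-5.54]
for d in ((-.03,0,.03),(-.012,0,.012),(0,0,0)): G=eas(*d,E=E); print(d,G[:3,3].round(4)); go(G,T)
E
```

```text
[[313.0, 148.2], [324.7, 148.2], [306.6, 215.6], [332.6, 215.6]] obs 314/324.5,151.5 ; 313.8/330.9,219.4
std mm [0. 0. 0.] force [ 0.8 -0.4 -2.6]
pos [ 0.5688 -0.2559  0.2503] rpy [-1.6225e+02  2.0000e-02  8.4810e+01]
(-0.03, 0, 0.03) [ 0.5921 -0.2853  0.1718]
shift mm [-27.2  48.6  66.8] turn [0.25 0.13 0.32]
(-0.012, 0, 0.012) [ 0.61   -0.287   0.1538]
shift mm [-27.3  71.2  78.5] turn [0.25 0.13 0.32]
(0, 0, 0) [ 0.6219 -0.2882  0.1418]
shift mm [-27.3  86.3  86.3] turn [0.25 0.13 0.32]
```

Call:
carry_out(
  rows=[
    [[-25,20,35],[0.2,0.1,0.3],1],
    [[-25,48,66],[0.2,0.1,0.3],1],
    [[-25,60,73],[0.2,0.1,0.3],1],
    [[-25,71,79],[0.2,0.1,0.3],1],
    [[-25,71,79],[0.2,0.1,0.3],1],
  ],
)

```text
clock: 16.58
eef_pos: [0.6106, -0.2848, 0.1537]
orientation: [-162.1, 0.0, 84.5]
force: [-0.7, -0.2, -2.6]
finger_gap: 0.0092
grasp_force: 60.2
```

```bash
python3 - <<'E'
from h import *
avg(4); T=avg(3); E=[.5832,-.2985,-5.54]
for d in ((-.012,0,.012),(-.006,0,.002),(0,0,0)): G=eas(*d,E=E,off=.016); print(d,G[:3,3].round(4)); go(G,T)
E
```

```text
std mm [0.1 0.1 0.4] force [-0.5  0.1 -2.1]
pos [ 0.6104 -0.285   0.1544] rpy [-1.6208e+02  3.0000e-02  8.4500e+01]
std mm [0.1 0.  0.2] force [ 0.2  0.3 -2.8]
pos [ 0.6101 -0.2852  0.1545] rpy [-1.6214e+02  7.0000e-02  8.4470e+01]
(-0.012, 0, 0.012) [ 0.6102 -0.285   0.1538]
shift mm [0.1 0.3 0.6] turn [ 0.13  0.07 -0.02]
(-0.006, 0, 0.002) [ 0.6162 -0.2856  0.1438]
shift mm [0.2 9.1 8.3] turn [ 0.13  0.07 -0.02]
(0, 0, 0) [ 0.6221 -0.2862  0.1418]
shift mm [ 0.2 15.4  8.4] turn [ 0.13  0.07 -0.02]
```

Call:
carry_out(
  rows=[
    [[0,5,4],[0,0,0],1],
    [[0,9,8.3],[0,0,0],1],
    [[0,9,8.3],[0,0,0],1],
    [[0,9,8.3],[0,0,0],1],
  ],
)

```text
clock: 17.42
eef_pos: [0.6155, -0.2854, 0.1419]
orientation: [-162.0, -0.0, 84.5]
force: [-0.4, 0.3, -2.1]
finger_gap: 0.0089
grasp_force: 60.3
```

```bash
python3 - <<'E'
from h import *
T=avg(3); E=[.5832,-.2985,-5.54]
for d in ((-.006,0,.000),(-.003,0,0),(0,0,0)): G=eas(*d,E=E,off=.016); print(d,G[:3,3].round(4)); go(G,T)
E
```

```text
std mm [0.  0.  0.1] force [ 0.8 -0.4 -2. ]
pos [ 0.6155 -0.2854  0.142 ] rpy [-1.6198e+02 -1.0000e-02  8.4460e+01]
(-0.006, 0, 0.0) [ 0.6162 -0.2856  0.1418]
shift mm [-0.1  0.6 -0.1] turn [-0.03 -0.01  0.  ]
(-0.003, 0, 0) [ 0.6191 -0.2859  0.1418]
shift mm [-0.1  3.5 -1. ] turn [-0.03 -0.01  0.  ]
(0, 0, 0) [ 0.6221 -0.2862  0.1418]
shift mm [-0.1  6.3 -1.9] turn [-0.03 -0.01  0.  ]
```

Call:
carry_out(
  rows=[
    [[0,1.9,-0.6],[0,0,0],1],
    [[0,3.8,-1.2],[0,0,0],1],
    [[0,3.8,-1.2],[0,0,0],1],
  ],
)

```text
clock: 17.95
eef_pos: [0.6199, -0.2859, 0.1423]
orientation: [-162.0, 0.0, 84.5]
force: [-0.3, 0.0, -2.1]
finger_gap: 0.0093
grasp_force: 60.2
```

Call:
carry_out(
  rows=[
    [[0,1,-0.3],[0,0,0],1],
    [[0,1.9,-0.6],[0,0,0],1],
    [[0,1.9,-0.6],[0,0,0],1],
  ],
)

```text
clock: 18.32
eef_pos: [0.6211, -0.286, 0.1422]
orientation: [-161.9, -0.0, 84.4]
force: [-2.1, 0.7, -1.3]
finger_gap: 0.0091
grasp_force: 60.2
```

Call:
carry_out(
  rows=[
    [[0,0,1],[0,0,0],1],
    [[0,0,2],[0,0,0],1],
    [[0,0,2],[0,0,0],1],
  ],
)

```text
clock: 18.7
eef_pos: [0.621, -0.2861, 0.1415]
orientation: [-162.0, 0.0, 84.4]
force: [-2.5, 1.2, 4.1]
finger_gap: 0.0092
grasp_force: 61.0
```

Call:
carry_out(
  rows=[
    [[0,0,1],[0,0,0],1],
    [[0,0,1],[0,0,0],1],
  ],
)

```text
clock: 18.95
eef_pos: [0.621, -0.2861, 0.1414]
orientation: [-162.1, 0.0, 84.4]
force: [-3.7, 2.1, 6.9]
finger_gap: 0.0089
grasp_force: 61.4
```

Call:
carry_out(
  rows=[
    [[0,1,0],[0,0,0],1],
    [[0,1,0],[0,0,0],1],
  ],
)

```text
clock: 19.2
eef_pos: [0.6212, -0.2861, 0.1413]
orientation: [-161.9, 0.0, 84.4]
force: [-5.2, 2.0, 7.7]
finger_gap: 0.0093
grasp_force: 61.6
```

```bash
python3 - <<'E'
from h import *
T=avg(3); s=bot.state(); print(s["moment"],s["clock"])
a=vision.grab_frame("wrist"); c=a[60:300,240:480]; cv2.imwrite("pics/v6.png",cv2.convertScaleAbs(cv2.resize(c,None,fx=2.5,fy=2.5,interpolation=cv2.INTER_CUBIC),alpha=1.7))
E
```

```text
std mm [0. 0. 0.] force [-5.3  2.2  8.2]
pos [ 0.6212 -0.2861  0.1413] rpy [-1.6194e+02  4.0000e-02  8.4420e+01]
[ 0.21347978  1.33662049 -0.3991209 ] 19.35
```

View pics/v6.png

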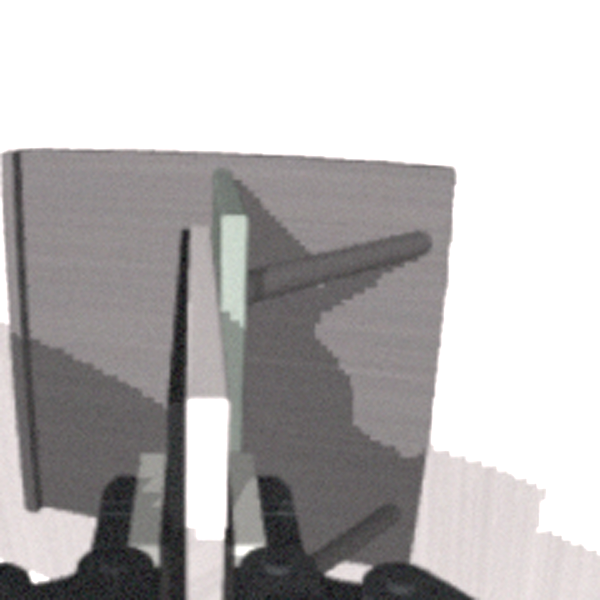

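```bash
python3 - <<'E'
from h import *
T=pose(.6212,-.2861,.1413,[-161.94,.04,84.42])
R=Ro.from_euler('z',-5.54,degrees=True).as_matrix()
f=lambda u,v,z:(R.T@(onz("wrist",[240+u/2.5-.3,60+v/2.5-.3],z,T)-[.5832,-.2985,0])).round(4)
print("foot +y",f(213,170,.01),"exp 0,.07"); print("plate back bottom",f(210,228,.01),"exp 0,.05"); print("plate front bottom",f(183,229,.013))
print("backstop top front/back",f(221,215,.1003),f(247,216,.098)); print("plate top back +y", f(229,399,.1527),f(186,399,.1555))
print("base",f(5,152,.016),f(455,170,.01),f(411,560,.01))
E
```

```text
foot +y [-0.0008  0.0695  0.01  ] exp 0,.07
plate back bottom [-0.0018  0.0496  0.01  ] exp 0,.05
plate front bottom [-0.0105  0.0493  0.013 ]
backstop top front/back [0.0283 0.07   0.1003] [0.0335 0.0697 0.098 ]
plate top back +y [0.0451 0.0507 0.1527] [0.0391 0.051  0.1555]
base [-0.0779  0.0755  0.016 ] [0.0787 0.0741 0.01  ] [ 0.0783 -0.0698  0.01  ]
```

The plate is flush with the backstop, its foot within about 2 mm of the foot line and centred to about 1 mm. I'll release it gently.

Call:
carry_out(
  rows=[
    [[0,0,-0.8],[0,0,0],1],
    [[0,0,-0.8],[0,0,0],0.7],
    [[0,0,-0.8],[0,0,0],0.5],
    [[0,0,-0.8],[0,0,0],0.3],
    [[0,0,-0.8],[0,0,0],0.3],
  ],
  newtons=20,
)

```text
clock: 20.02
eef_pos: [0.6222, -0.2861, 0.1396]
orientation: [-162.0, 0.0, 84.5]
force: [-0.1, -0.2, 0.3]
finger_gap: 0.0298
grasp_force: 0.0
```

```bash
python3 - <<'E'
from h import *
T=avg(2); s=bot.state(); print(s["finger_gap"],s["grasp_force"])
a=vision.grab_frame("wrist"); c=a[60:300,240:480]; cv2.imwrite("pics/v7.png",cv2.convertScaleAbs(cv2.resize(c,None,fx=2.5,fy=2.5,interpolation=cv2.INTER_CUBIC),alpha=1.7))
b=cv2.imread("pics/v6.png"); d=cv2.absdiff(cv2.imread("pics/v7.png"),b).max(2)>60; print("changed px plate region",d[150:420,170:260].sum())
E
```

```text
std mm [0. 0. 0.] force [ 0.1 -0.1  0.1]
pos [ 0.6221 -0.2861  0.1397] rpy [-162.04    0.     84.47]
0.030101518866986716 0.0
changed px plate region 3269
```

Call:
carry_out(
  rows=[
    [[0,0,-10],[0,0,0],0.3],
    [[0,0,-35],[0,0,0],0.3],
    [[0,0,-70],[0,0,0],0.2],
    [[0,0,-110],[0,0,0],0.2],
    [[0,0,-110],[0,0,0],0.2],
  ],
)

```text
clock: 20.8
eef_pos: [0.6585, -0.2904, 0.2505]
orientation: [-162.6, 0.2, 84.5]
force: [-0.2, 0.8, 0.5]
finger_gap: 0.0342
grasp_force: 0.0
```

```bash
python3 - <<'E'
from h import *
T=avg(6); a=vision.grab_frame("wrist"); c=a[60:360,200:500]
b=vision.grab_frame("scene")[120:300,180:480]; t=vision.grab_frame("top")[140:270,220:460]
top=np.hstack([cv2.resize(b,(400,240)),cv2.resize(t,(400,217))[:,:] if 0 else cv2.resize(t,(400,240))])
cv2.imwrite("pics/v8.png",np.vstack([top,np.hstack([cv2.resize(c,(350,350)),np.zeros((350,450,3),np.uint8)])]))
for n in ["weight","plate_top","easel_top"]:
  for cam in ("wrist","top"):
    for d in vision.mark_of(cam,n)[:1]: print(n,cam,np.round(d["at"],1),round(d["score"],2),[onz(cam,d["at"],z,T).round(3).tolist() for z in(.004,.1,.154)])
E
```

```text
std mm [1.3 0.5 2.9] force [-0.1  0.2 -0.1]
pos [ 0.6561 -0.2895  0.2454] rpy [-162.6     0.25   84.48]
weight top [338.3 201.3] 0.62 [[0.568, -0.031, 0.004], [0.547, -0.026, 0.1], [0.536, -0.023, 0.154]]
plate_top wrist [316.9 229.1] 0.79 [[0.569, -0.376, 0.004], [0.604, -0.332, 0.1], [0.624, -0.307, 0.154]]
plate_top top [438.8 177.3] 0.49 [[0.663, -0.354, 0.004], [0.637, -0.33, 0.1], [0.622, -0.317, 0.154]]
easel_top wrist [324.3 202. ] 0.58 [[0.583, -0.337, 0.004], [0.614, -0.304, 0.1], [0.632, -0.285, 0.154]]
```

View pics/v8.png

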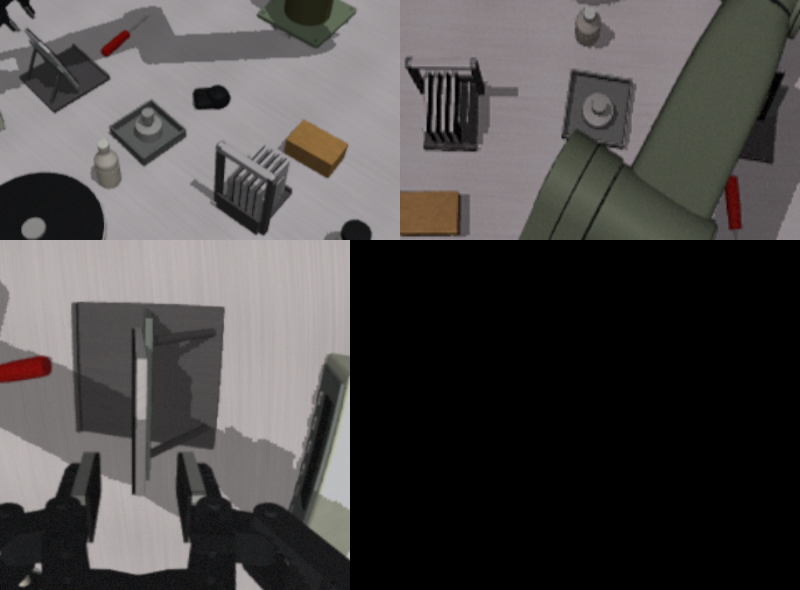

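The final views show the plate leaning flat on the easel at wrist crop (142,420), clear of the open jaws. The weight stands upright in the tray's middle, four plates remain in the rack, and nothing else has moved.

```bash
python3 -c "
from workcell import workorder; print(workorder.sign_off())"
```

```text
the job is handed in; nothing more can be done
None
```

The job is done and handed in: the weight stands upright in the middle of the tray, and the tall plate leans flat and centred against the easel's backstop with its bottom edge on the ledge; the short plates are still in the rack and nothing else was moved.

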